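Put the soaps back on the ledge and set up the lit mirror

ROBOT

A 6-joint arm with a two-finger parallel gripper is mounted at the origin on the work surface. World frame = base frame: x ahead of the robot, y to its left, z up, the work surface at z = 0. Lengths are in m, angles in rad, forces in N, time in s.
With the tool pointing down it reaches from about 0.375 to 0.925 m from the base axis. Payload 5.7 kg.
Tool frame: the origin (TCP) lies midway between the tips of the shut fingers; the grasp point (between the pads) lies 19 mm behind it; z points along the fingers, y is the line along which they close (so a half turn about z gives the same grasp; the last joint's range is limited). The gripper opens to 85 mm and grips with 20 to 120 N. Pads are 22 mm wide; open, the fingers measure 114 mm over their backs; the gripper's body (76 mm by 85 mm) begins 54 mm behind the grasp point. The pads swing forward as they close: fully open they stand 13 mm farther back than shut.
Start: joints at [1.202, 0.359, 1.51, -0, 1.272, -0.115], TCP at [0.151, 0.581, 0.231] pointing down, gripper open.
Joint ranges: [-2.97, 2.97], [-1.01, 2.36], [0.21, 2.38], [-0.96, 4.11], [0.2, 2.71], [-2.98, 2.98]. Speed limits (rad/s): [2.39, 2.39, 3.14, 3.14, 3.14, 3.14].

INTERFACE

Orientations are given as [roll, pitch, yaw] about the fixed x, y, z axes, in that order (R = Rz(yaw) Ry(pitch) Rx(roll)).
In Python, from bench import sense, viewer, order gives the robot as it stands.
- The arm moves only by the tool jog_arm, never from a script. Its argument "rows" is a list of rows, each a list of 3 entries, a list of its own where there are three numbers: the shift along the tool's x, y, z in mm, then the turn, a rotation vector about the tool's x, y, z in rad, then the opening, from 0 (shut) to 1 (fully open). A call has 1 to 8 rows; each row shifts and turns the commanded pose from where the row before left it, along the tool's axes as they then stand; what a row does not reach is not made up. A row lasts 1/12 s, in which the tool goes at most 41.7 mm and 7.16 degrees, less where a joint would pass 70% of its speed; a pose out of reach is approached as far as the arm can. A call with a gripper value outside its range is refused whole. The fingers move at their own pace and stop on an object; "squeeze" is the grip in N (left out, the last holds). Time passes only in rows, so rows that do not move let the fingers close. It gives the time, the measured TCP pose, the force, the opening and the grip force at its end, in the units of the state.
- sense(): the state, without advancing time (a new reading comes with each control period).
- viewer.camera(name): name is "scene" or "top"; returns the picture (400x640x3 uint8, blue, green, red); there is no depth.
- viewer.camera_model(name): a dict with "intrinsics" (3x3 intrinsics, pixels), "D" ([k1, k2, p1, p2, k3] as OpenCV has them; the pictures are not rectified), "camera_from_world" (4x4, takes a point from world to camera coordinates). Camera axes: x right, y up, looking along -z (the intrinsics and any distortion apply to the point x, -y, -z); pixel columns grow to the right and rows downward; lengths in m; the calibration is good to about 2 mm. A picture is of the moment at which its call begins. camera_model takes no time and is no camera call.
- order.hand_in(): hands the job in; it is judged then, once.
The state is a dict: "clock": time; "qpos": joint angles; "joint_velocities": joint speeds; "effort": joint torques, N m; "tool_pos": TCP position; "eef_rot": TCP orientation; "ft_force": force on the tool from outside, world axes, zero at the start; "wrist_torque": the same for the moment, N m; "grip_width": opening from 0.0 (shut) to 1.0 (fully open); "grip_force": force on a finger pad.
Only numpy, scipy, OpenCV 4.12 (cv2) and the standard library are available. Lean on these libraries where they do the work, as an engineer would, in place of code of your own. Each camera call takes 0.05 s, during which the arm holds its last target. There are 200 camera calls.

TASK

Get this washstand ready for use: lay every soap, soap carton, soap tin, nail brush and pumice stone that is on the counter up on the narrow ledge, each resting directly on the wood, lengthwise in line with the ledge and centred on its depth. Turn the make-up mirror square to its foot, lean it back 20 degrees so that its glass looks a little upward, and push its lamp switch right over to on. Leave the cream jar and the comb where they are.

Things in the scene. Friction and masses are not known exactly. Their poses are not given: they have to be found in the camera images.
- green_soap: bar of soap, green, rounded; about 90 g. 70 x 40 x 32 mm along its own x, y, z; origin at its middle, x its long axis. Starts lying flat on the counter. May be absent
- yellow_soap: bar of soap, yellow, rounded; about 90 g. 68 x 38 x 34 mm along its own x, y, z; origin at its middle, x its long axis. Starts lying flat on the counter. May be absent
- nail_brush: nail brush, light wooden back above short white bristles; about 90 g. 70 x 38 x 32 mm along its own x, y, z; origin at its middle, x its long axis. Starts lying flat on the counter. May be absent
- pumice: grey pumice stone, rounded block; about 90 g. 70 x 40 x 34 mm along its own x, y, z; origin at its middle, x its long axis. Starts lying flat on the counter. May be absent
- soap_carton: boxed soap, blue carton with a white band; about 90 g. 70 x 38 x 34 mm along its own x, y, z; origin at its middle, x its long axis. Starts lying flat on the counter. May be absent
- soap_tin: red closed soap tin with a steel seam; about 90 g. 70 x 40 x 34 mm along its own x, y, z; origin at its middle, x its long axis. Starts lying flat on the counter. May be absent
- ledge: the narrow ledge: a fixed, solid tiled upstand with a flat brown wooden top and no rim, 46 mm deep (its x), 500 mm long (its y), 40 mm high; origin under its centre on the counter, z up. Open counter before and behind it
- ledge_top (a point): centre of the ledge's flat top, 40 mm above the counter, axes as the ledge's
- mirror_foot: fixed white rectangular foot of the lit make-up mirror, 18 mm high; origin on the counter below the swivel axis. In its frame it reaches x from -150 to +70 mm and y +-65 mm; its narrow front end with the switch looks to -x (towards the robot)
- mirror_pivot (a point): where the upright swivel axis and the level tilt axis cross, 160 mm above the counter; axes as the foot's. The head is a disc 136 mm across and 14 thick centred here, its glass facing -x at swivel 0, held at both sides by a steel fork 166 mm wide
- mirror_tab (a point): black grip tab standing on the top of the mirror's rim: 10 mm thick (its x, square to the glass), 34 wide (its y), standing 38 mm proud of the rim. This point is 92 mm from mirror_pivot along the head's own z, 14 mm below the tab's top end. Pinch it front to back and lead it round; axes are the head's
- mirror_swivel (a joint): swivel of the mirror about the vertical, rad; 0 = glass square to the foot, facing its front end; grows anticlockwise seen from above; range -1 to 1. Stiff (0.12 N m), stays where left
- mirror_tilt (a joint): tilt of the mirror head about the fork's level axis (the head's y), rad; 0 = glass upright, grows as the top goes back from the glass side so that the glass looks upward (20 degrees = 0.35); range -0.6 to 0.7. Stiff (0.15 N m), stays where left
- lamp_switch (a joint): toggle lever of the mirror's light, rad: 0 = off, leaning to the foot's front end; 1.0 = on, pushed right over towards the mirror (the foot's +x). Stays where left
- lamp_switch_tip (a point): tip of the red 50 mm toggle lever, which leans 0.5 rad to either side of upright on a grey block on the foot, 112 mm in front of the swivel axis
- cream_jar: cream jar, blue with white cap, 56 mm across, 44 high, origin under its centre. Bystander, among the things to be put away
- comb: black comb lying flat, 22 x 150 x 6 mm, origin under its centre. Bystander in front of the ledge

How it is judged:
At the end, for the whole second after the job is handed in: All present soaps, carton, tin, brush, pumice at rest on the ledge's top (either side down), centres within 15 mm of its middle line and 225 mm of its centre lengthwise, long axes within 0.2 rad of the ledge's; mirror within 0.09 rad of square, leaned back 0.26 to 0.44 rad; lamp switch past 0.8 rad (x of green_soap in the frame of ledge_top between -0.015 and 0.015 m and y of green_soap in the frame of ledge_top between -0.225 and 0.225 m and z of green_soap in the frame of ledge_top between 0.012 and 0.024 m and angle between the x axis of each of green_soap, yellow_soap, nail_brush, pumice, soap_carton, soap_tin and the y axis of ledge, either way round below 0.2 rad and linear speed of each of green_soap, yellow_soap, nail_brush, pumice, soap_carton, soap_tin below 0.02 m/s and x of yellow_soap in the frame of ledge_top between -0.015 and 0.015 m and y of yellow_soap in the frame of ledge_top between -0.225 and 0.225 m and z of yellow_soap in the frame of ledge_top between 0.012 and 0.024 m and x of nail_brush in the frame of ledge_top between -0.015 and 0.015 m and y of nail_brush in the frame of ledge_top between -0.225 and 0.225 m and z of nail_brush in the frame of ledge_top between 0.012 and 0.024 m and x of pumice in the frame of ledge_top between -0.015 and 0.015 m and y of pumice in the frame of ledge_top between -0.225 and 0.225 m and z of pumice in the frame of ledge_top between 0.012 and 0.024 m and x of soap_carton in the frame of ledge_top between -0.015 and 0.015 m and y of soap_carton in the frame of ledge_top between -0.225 and 0.225 m and z of soap_carton in the frame of ledge_top between 0.012 and 0.024 m and x of soap_tin in the frame of ledge_top between -0.015 and 0.015 m and y of soap_tin in the frame of ledge_top between -0.225 and 0.225 m and z of soap_tin in the frame of ledge_top between 0.012 and 0.024 m and value of joint mirror_swivel between -0.09 and 0.09 rad and value of joint mirror_tilt between 0.26 and 0.44 rad and value of joint lamp_switch above 0.8 rad); the robot touches nothing.
It fails at once if the cream jar or the comb is moved more than 40 mm (distance of any of cream_jar, comb from where it was at the start of the episode above 0.04 m).
Of green_soap, yellow_soap, nail_brush, pumice, soap_carton, soap_tin only 4 to 6 are there at a start; the rules pass over those that are not, and their reading is None.
At some moment in a run one of green_soap, yellow_soap, nail_brush, pumice, soap_carton, soap_tin may be knocked a few centimetres aside while the robot is not near it.
Once in a run the grip may slacken for a moment while it holds something.
It also fails if it takes over 210 s, if anything falls off the work surface, if the arm or the gripper's body presses on something with over 40 N, if the wrist force passes 120 N, or if a joint passes its speed limit or range.

## Working session

There is one attempt and no reset: what is moved stays moved. The work goes in short steps, Python scripts to look and compute and a tool call to move; the robot and the scene stay as the last step left them, time stands still between calls to the robot, and variables do not carry over. Pictures are saved under pics/ and viewed, at most 14 in all, crops included, and the job is handed in when it is done.

Besides the shell and the picture viewer there is one more tool, called after "Request:" in YAML: its name, and indented under it one key for each argument. jog_arm: Moves the arm, as the interface text tells. Its arguments: {"type":"object","properties":{"rows":{"type":"array"},"squeeze":{"type":"number"}},"required":["rows"]}

```bash
ls; mkdir -p pics; cat > h.py <<'E'
import numpy as np, cv2, json
from bench import sense, viewer, order
def grab(n, f=None):
    im=viewer.camera(n)
    if f: cv2.imwrite(f'pics/{f}.png',im)
    return im
def ray(n,uv):
    m=viewer.camera_model(n);K=np.array(m['intrinsics']);D=np.array(m['D'],float);T=np.array(m['camera_from_world'])
    p=cv2.undistortPoints(np.array(uv,float).reshape(-1,1,2),K,D)[:,0]
    d=np.c_[p[:,0],-p[:,1],-np.ones(len(p))]@T[:3,:3]
    o=-T[:3,:3].T@T[:3,3]
    return o,d/np.linalg.norm(d,axis=1)[:,None]
def onz(n,uv,z):
    o,d=ray(n,uv); return o+d*((z-o[2])/d[:,2])[:,None]
def proj(n,P):
    m=viewer.camera_model(n);T=np.array(m['camera_from_world']);P=np.atleast_2d(P)
    c=P@T[:3,:3].T+T[:3,3]; c=c*[1,-1,-1]
    return cv2.projectPoints(c,np.zeros(3),np.zeros(3),np.array(m['intrinsics']),np.array(m['D'],float))[0][:,0]
def tri(uv1,uv2):
    o1,d1=ray('scene',uv1);o2,d2=ray('top',uv2);out=[]
    for a,b in zip(d1,d2):
        s=np.linalg.lstsq(np.c_[a,-b],o2-o1,rcond=None)[0]
        out.append(np.r_[(o1+a*s[0]+o2+b*s[1])/2,np.linalg.norm(o1+a*s[0]-o2-b*s[1])])
    return np.array(out)
E
python3 - <<'E'
from h import *
np.set_printoptions(precision=3,suppress=True)
for n in('scene','top'):
    grab(n,n+'0'); m=viewer.camera_model(n);print(n,m['intrinsics'],m['D'],ray(n,[[320,200]]))
print(sense())
E
```

```text
pics
scene [[501.18    0.    329.642]
 [  0.    501.18  203.882]
 [  0.      0.      1.   ]] [-0.055  0.     0.     0.     0.   ] (array([1.178, 0.401, 1.23 ]), array([[-0.504, -0.336, -0.795]]))
top [[438.884   0.    327.757]
 [  0.    438.884 190.848]
 [  0.      0.      1.   ]] [-0.105  0.     0.     0.     0.   ] (array([ 0.235, -0.018,  1.429]), array([[ 0.179,  0.026, -0.984]]))
{'clock': 0.1, 'qpos': array([ 1.202,  0.359,  1.511,  0.   ,  1.273, -0.115]), 'joint_velocities': array([ 0.   , -0.   , -0.001,  0.001, -0.001,  0.001]), 'effort': array([  0.001, -52.866, -27.935,  -0.   ,   0.005,   0.   ]), 'tool_pos': array([0.15 , 0.58 , 0.231]), 'eef_rot': array([-3.14 , -0.   ,  2.888]), 'ft_force': array([-1.605,  0.01 ,  0.571]), 'wrist_torque': array([0.001, 0.005, 0.037]), 'grip_force': 0.0, 'grip_width': 1.0035493292164879}
```

View pics/scene0.png

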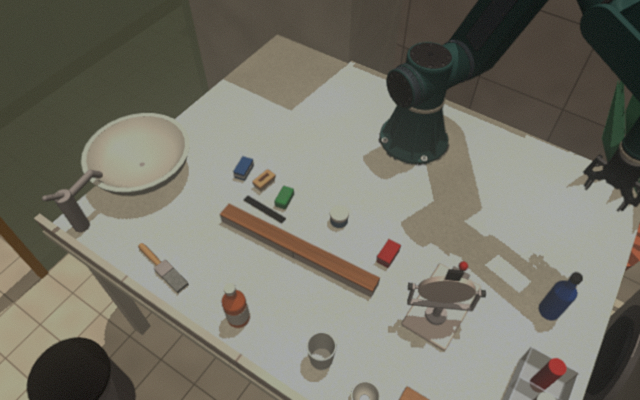

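View pics/top0.png

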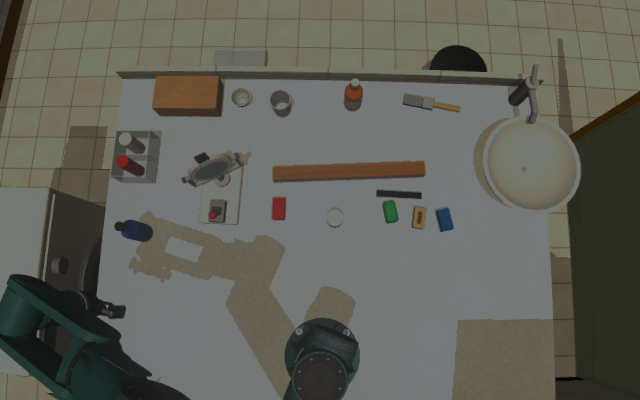

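Top view: red tin (279,209), jar (334,217), green soap (391,212), brush (419,217), blue carton (444,219), comb (399,194), ledge (349,171), mirror (215,168), switch (216,210). Next I zoom in for detail.

```bash
python3 - <<'E'
import cv2,numpy as np
t=cv2.imread('pics/top0.png');s=cv2.imread('pics/scene0.png')
a=cv2.resize(t[140:240,165:265],(400,400),interpolation=3);b=cv2.resize(s[250:350,395:495],(400,400),interpolation=3)
c=cv2.resize(t[185:235,375:475],(400,200),interpolation=3);d=cv2.resize(s[150:200,220:320],(400,200),interpolation=3)
im=np.vstack([np.hstack([a,b]),np.hstack([c,d])])
cv2.imwrite('pics/z0.png',cv2.convertScaleAbs(im,alpha=1.4))
E
```

```text
(no output)
```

View pics/z0.png

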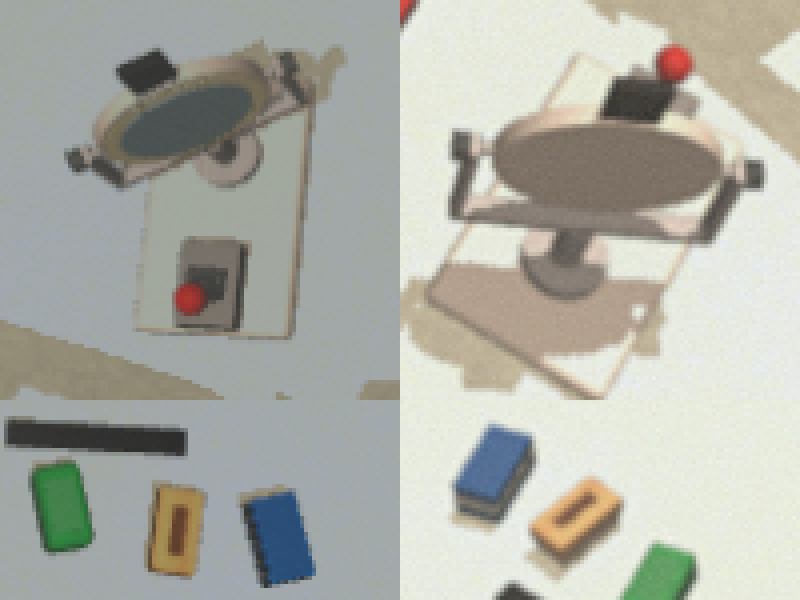

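```bash
cat > m.py <<'E'
from h import *
np.set_printoptions(precision=4,suppress=True)
R={'green':((45,90,40),(80,255,255)),'brush':((10,90,140),(24,255,255)),'blue':((100,110,60),(125,255,255)),'red':((172,120,80),(6,255,255)),'ledge':((3,90,60),(16,200,255)),'comb':((0,0,0),(179,120,60))}
def blobs(im,k,amin=30):
    h=cv2.cvtColor(im,cv2.COLOR_BGR2HSV);lo,hi=R[k]
    if lo[0]>hi[0]: m=cv2.inRange(h,lo,(179,)+hi[1:])|cv2.inRange(h,(0,)+lo[1:],hi)
    else: m=cv2.inRange(h,lo,hi)
    c,_=cv2.findContours(m,cv2.RETR_EXTERNAL,cv2.CHAIN_APPROX_NONE)
    return sorted([x for x in c if cv2.contourArea(x)>amin],key=lambda x:-cv2.contourArea(x))
def rect(n,c,z):
    P=onz(n,c.reshape(-1,2),z)[:,:2]
    (x,y),(w,h),a=cv2.minAreaRect((P*1000).astype(np.float32))
    if w<h: w,h,a=h,w,a+90
    return np.array([x,y,w,h,(a+90)%180-90])
E
python3 - <<'E'
from m import *
S=cv2.imread('pics/scene0.png');T=cv2.imread('pics/top0.png')
for k in R:
    z=.04 if k=='ledge' else .033
    for n,im in(('scene',S),('top',T)):
        for c in blobs(im,k)[:4]:
            M=cv2.moments(c);print(k,n,cv2.contourArea(c),[round(M['m10']/M['m00'],1),round(M['m01']/M['m00'],1)],rect(n,c,z))
print('foot top',onz('top',[[198.75,222.5],[237.75,224.5],[242.5,167]],.018))
print('foot scene',onz('scene',[[402.5,324],[445,349],[441,264]],.018))
print(tri([[454.2,274.5],[463.5,266]],[[201.2,157.5],[212.5,214.75]]))
E
```

```text
green scene 166.0 [284.0, 195.6] [ 464.3566 -205.7345   64.8236   34.0373   12.0142]
green scene 92.5 [619.2, 96.5] [-587.2527  548.0618  192.7977   32.5033   13.1358]
green scene 65.5 [633.7, 105.4] [-566.1238  608.1647  127.6879   39.1003   11.4856]
green top 215.0 [390.2, 211.4] [ 456.9428 -208.9767   68.0755   38.041    12.2203]
brush scene 155.5 [411.5, 395.1] [773.4359 392.9595  60.9753  25.5356 -57.3012]
brush scene 151.5 [263.4, 177.8] [ 443.0743 -299.9966   64.3094   33.4105   -7.9248]
brush scene 99.5 [149.1, 253.3] [ 836.2639 -399.4264   88.6243   11.6403   80.3675]
blue scene 77.5 [243.0, 165.0] [ 438.1508 -386.0151   60.5615   29.827    12.5621]
blue scene 53.5 [571.6, 295.4] [314.1685 633.9918  42.4377  17.5443 -17.7249]
blue top 207.5 [445.1, 219.1] [ 435.8921 -386.8691   67.8757   36.8724   13.9512]
red scene 271.5 [388.7, 251.3] [462.443  154.1448  70.1498  38.9723   0.7203]
red scene 220.5 [556.5, 366.9] [526.8163 660.8588  44.4015  41.5848  17.7807]
red scene 42.5 [463.2, 265.4] [389.6469 349.5994  24.156   19.323   24.1403]
red top 230.5 [278.2, 208.5] [457.9422 1
[... 1016 characters left out ...]
1.0 [615.7, 59.5] [-783.6866  521.1047 1001.6711  243.677    27.442 ]
comb scene 2533.5 [614.2, 353.3] [405.2624 776.2598 328.774   73.2222  -4.4539]
comb top 18403.0 [606.2, 263.7] [ 372.9234 -925.4767 1030.1888  300.245    -5.5367]
comb top 18204.5 [71.5, 315.2] [ 90.4842 832.5154 826.7267 519.277   29.4916]
comb top 4610.0 [319.1, 360.5] [ -4.8394   2.6272 247.0039 220.6002  -0.3872]
comb top 1050.0 [457.7, 59.5] [1011.1193 -452.6249  200.3441   99.0792   89.7068]
foot top [[0.4071 0.4128 0.018 ]
 [0.4042 0.2835 0.018 ]
 [0.5971 0.2801 0.018 ]]
foot scene [[0.6266 0.2872 0.018 ]
 [0.6276 0.4087 0.018 ]
 [0.4099 0.2937 0.018 ]]
[[0.5635 0.3508 0.2476 0.0007]
 [0.4245 0.3517 0.0835 0.0013]]
```

```bash
python3 - <<'E'
from m import *
S=cv2.imread('pics/scene0.png');T=cv2.imread('pics/top0.png')
f=tri([[410,286],[483.75,293]],[[238,156.25],[183.75,179.5]]);print('fork',f); d=f[1]-f[0];print('mid',f.mean(0),'swivel',np.arctan2(-d[0],d[1]))
cen=lambda c:(lambda r:list(r[0]))(cv2.minAreaRect(c))
for k,i,j in(('green',0,0),('blue',0,0),('red',0,0),('ledge',0,1)):
    print(k,tri([cen(blobs(S,k)[i])],[cen(blobs(T,k)[j])]))
# tab blobs
for n,im,b in(('scene',S,(445,262,470,284)),('top',T,(190,148,212,166))):
    g=cv2.cvtColor(im,6)[b[1]:b[3],b[0]:b[2]];y,x=np.nonzero(g<60);p=np.c_[x+b[0],y+b[1]];print(n,len(p),p.mean(0),p.min(0),p.max(0),cv2.boxPoints(cv2.minAreaRect(p.astype(np.float32))).round(1).tolist())
E
```

```text
fork [[0.5944 0.2682 0.1563 0.0029]
 [0.5176 0.4261 0.1621 0.0012]]
mid [0.556  0.3471 0.1592 0.002 ] swivel 0.4525003539892141
green [[ 0.4586 -0.2104  0.0235  0.0004]]
blue [[ 0.4363 -0.388   0.0295  0.0005]]
red [[0.4588 0.1531 0.0275 0.001 ]]
ledge [[ 0.5885 -0.0679  0.0326  0.0099]]
scene 145 [454.5034 274.3103] [446 267] [464 279] [[445.5, 277.79998779296875], [451.20001220703125, 263.5], [464.1000061035156, 268.70001220703125], [458.3999938964844, 283.0]]
top 101 [201.7228 158.0396] [194 153] [211 165] [[193.5, 157.5], [201.0, 150.0], [213.5, 162.5], [206.0, 170.0]]
```

Request:
jog_arm:
  rows:
    - [[0,0,-14],[0,0,0.12],1]
    - [[0,0,-14],[0,0,0.12],1]
    - [[0,0,-14],[0,0,0.12],1]
    - [[0,0,-14],[0,0,0.12],1]
    - [[0,0,-14],[0,0,0.12],1]
    - [[0,0,-14],[0,0,0.12],1]
    - [[0,0,-14],[0,0,0.12],1]
    - [[0,0,0],[0,0,0.025],1]
  squeeze: 40

```text
clock: 0.77
tool_pos: [0.1511, 0.5819, 0.332]
eef_rot: [3.139, -0.003, 2.017]
ft_force: [0.6, -0.3, 0.7]
grip_width: 1.003
grip_force: 0.0
```

```bash
cat > d.py <<'E'
from h import *
from scipy.spatial.transform import Rotation as Q
np.set_printoptions(precision=4,suppress=True)
def delta(p,rpy=None):
    s=sense();R=Q.from_euler('xyz',s['eef_rot']);print('tcp',s['tool_pos'],s['eef_rot'],'t',round(s['clock'],2),'w',s['grip_width'],'gf',s['grip_force'])
    print('shift mm',(R.inv().apply(np.array(p)-s['tool_pos'])*1000).round(1))
    if rpy is not None:
        G=Q.from_euler('xyz',rpy); print('turn',(R.inv()*G).as_rotvec().round(3),'| shift if turned first',(G.inv().apply(np.array(p)-s['tool_pos'])*1000).round(1))
E
python3 -c "
from d import *
delta([.563,.351,.33],[np.pi,0,2.023])"
```

```text
tcp [0.1511 0.5819 0.332 ] [ 3.1386 -0.0028  2.0166] t 0.77 w 1.0031590775490324 gf 0.0
shift mm [-386.   272.1    1.8]
turn [ 0.003 -0.003 -0.006] | shift if turned first [-387.7  269.6    2. ]
```

Request:
jog_arm:
  rows:
    - [[-32,22.5,0],[0,0,0],1]
    - [[-32,22.5,0],[0,0,0],1]
    - [[-32,22.5,0],[0,0,0],1]
    - [[-32,22.5,0],[0,0,0],1]
    - [[-32,22.5,0],[0,0,0],1]
    - [[-32,22.5,0],[0,0,0],1]
    - [[-32,22.5,0],[0,0,0],1]
    - [[-32,22.5,0],[0,0,0],1]

```text
clock: 1.43
tool_pos: [0.4256, 0.4277, 0.3289]
eef_rot: [-3.141, 0.0, 2.023]
ft_force: [-0.1, 0.8, -0.6]
grip_width: 1.0
grip_force: 0.0
```

Request:
jog_arm:
  rows:
    - [[-32,22.5,0],[0,0,0],1]
    - [[-32,22.5,0],[0,0,0],1]
    - [[-32,22.5,0],[0,0,0],1]
    - [[-32,22.5,0],[0,0,0],1]
    - [[0,0,0],[0,0,0],1]
    - [[0,0,0],[0,0,0],1]
    - [[0,0,0],[0,0,0],1]

```text
clock: 2.02
tool_pos: [0.5608, 0.3531, 0.3285]
eef_rot: [-3.14, -0.001, 2.022]
ft_force: [-0.6, 0.2, 0.8]
grip_width: 0.997
grip_force: 0.0
```

```bash
python3 -c "
from d import *
delta([.563,.351,.237],[np.pi,0,2.023])
t=grab('top');s=grab('scene')
cv2.imwrite('pics/z1.png',cv2.convertScaleAbs(np.hstack([cv2.resize(t[110:230,155:275],(400,400),interpolation=3),cv2.resize(s[220:340,395:515],(400,400),interpolation=3)]),alpha=1.4))"
```

```text
tcp [0.5608 0.3531 0.3285] [-3.1398 -0.0005  2.0221] t 2.02 w 0.9966962991266859 gf 0.0
shift mm [-2.9  1.3 91.5]
turn [-0.002 -0.001 -0.001] | shift if turned first [-2.8  1.1 91.5]
```

View pics/z1.png

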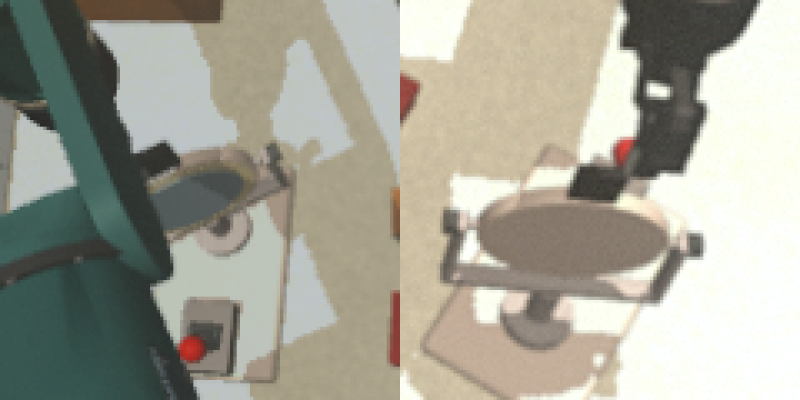

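Left (top view): tab just right of the arm at about (203,157). Right (scene view): gripper above the tab at (455,275). I go down and close.

Request:
jog_arm:
  rows:
    - [[-1.5,0.5,20],[0,0,0],1]
    - [[-1.5,0.5,20],[0,0,0],1]
    - [[0,0,20],[0,0,0],1]
    - [[0,0,16],[0,0,0],1]
    - [[0,0,0],[0,0,0],1]
    - [[0,0,10],[0,0,0],1]
    - [[0,0,4],[0,0,0],1]
    - [[0,0,0],[0,0,0],1]

```text
clock: 2.78
tool_pos: [0.5629, 0.3513, 0.2391]
eef_rot: [-3.141, 0.0, 2.024]
ft_force: [0.2, 0.2, 0.4]
grip_width: 1.004
grip_force: 0.0
```

Request:
jog_arm:
  rows:
    - [[0,0,0],[0,0,0],0.4]
    - [[0,0,0],[0,0,0],0.3]
    - [[0,0,0],[0,0,0],0.2]
    - [[0,0,0],[0,0,0],0.1]
    - [[0,0,0],[0,0,0],0]
    - [[0,0,0],[0,0,0],0]
    - [[0,0,0],[0,0,0],0]
    - [[0,0,0],[0,0,0],0]
  squeeze: 30

```text
clock: 3.45
tool_pos: [0.5623, 0.3503, 0.2396]
eef_rot: [-3.139, 0.0, 2.023]
ft_force: [-3.8, -2.3, 5.1]
grip_width: 0.121
grip_force: 29.0
```

```bash
python3 -c "
from d import *
delta([.563,.351,.237],[np.pi,0,2.023])
print(sense()['ft_force'],sense()['wrist_torque'])
t=grab('top');s=grab('scene')
cv2.imwrite('pics/z2.png',cv2.convertScaleAbs(np.hstack([cv2.resize(t[110:230,155:275],(400,400),interpolation=3),cv2.resize(s[220:340,395:515],(400,400),interpolation=3)]),alpha=1.4))"
```

```text
tcp [0.5623 0.3503 0.2396] [-3.1389  0.0003  2.0229] t 3.45 w 0.12138152447166047 gf 28.997987019829452
shift mm [0.3 0.9 2.6]
turn [-0.003  0.    -0.   ] | shift if turned first [0.3 0.9 2.6]
[-3.8076 -2.2946  5.1229] [-0.5062  1.0194  0.1326]
```

View pics/z2.png

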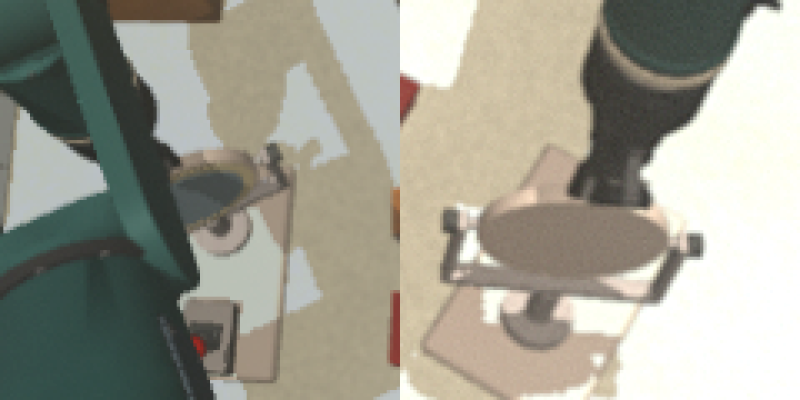

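Request:
jog_arm:
  rows:
    - [[0,0,0],[0,0,0.08],0]
    - [[0,0,0],[0,0,0.08],0]
    - [[0,0,0],[0,0,0.08],0]
    - [[0,0,0],[0,0,0.08],0]
    - [[0,0,0],[0,0,0.08],0]
    - [[0,0,0],[0,0,0.07],0]
    - [[0,0,0],[0,0,0],0]
    - [[0,0,0],[0,0,0],0]
  squeeze: 60

```text
clock: 4.22
tool_pos: [0.5613, 0.3477, 0.2398]
eef_rot: [-3.137, 0.006, 1.552]
ft_force: [-5.2, -10.5, 9.3]
grip_width: 0.102
grip_force: 58.1
```

Request:
jog_arm:
  rows:
    - [[0,3.5,0.2],[0.0438,0,0],0]
    - [[0,3.5,0.2],[0.0438,0,0],0]
    - [[0,3.5,0.2],[0.0438,0,0],0]
    - [[0,3.5,0.2],[0.0438,0,0],0]
    - [[0,3.5,0.2],[0.0438,0,0],0]
    - [[0,3.5,0.2],[0.0438,0,0],0]
    - [[0,3.5,0.2],[0.0438,0,0],0]
    - [[0,3.5,0.2],[0.0438,0,0],0]

```text
clock: 4.88
tool_pos: [0.5878, 0.3473, 0.2338]
eef_rot: [-2.781, 0.006, 1.553]
ft_force: [-6.7, -9.0, 3.2]
grip_width: 0.105
grip_force: 59.9
```

Request:
jog_arm:
  rows:
    - [[0,0,0],[0,0,0],0]
    - [[0,0,0],[0,0,0],0]
    - [[0,0,0],[0,0,0],0]

```text
clock: 5.13
tool_pos: [0.5883, 0.3473, 0.2337]
eef_rot: [-2.784, 0.006, 1.553]
ft_force: [-6.3, -8.9, 6.7]
grip_width: 0.103
grip_force: 63.1
```

```bash
python3 -c "
from d import *
p=np.array([.559,.349,.16]);q=Q.from_euler('z',-.017)*Q.from_euler('y',.35)
g=(q*Q.from_euler('z',0)).as_matrix()@np.array([.003,0,.0796])+p
delta(g,(q*Q.from_euler('xyz',[np.pi,0,1.5708])).as_euler('xyz'))
print(sense()['ft_force'],sense()['wrist_torque'])
t=grab('top');s=grab('scene')
cv2.imwrite('pics/z3.png',cv2.convertScaleAbs(np.hstack([cv2.resize(t[110:230,155:275],(400,400),interpolation=3),cv2.resize(s[220:340,395:515],(400,400),interpolation=3)]),alpha=1.4))"
```

```text
tcp [0.5883 0.3473 0.2337] [-2.7837  0.0059  1.553 ] t 5.13 w 0.1026345651530499 gf 63.079593961592764
shift mm [ 1.2  0.7 -0.4]
turn [-0.008  0.005 -0.003] | shift if turned first [ 1.2  0.7 -0.4]
[-6.333  -8.9025  6.6606] [-1.3566  1.852   0.7684]
```

View pics/z3.png

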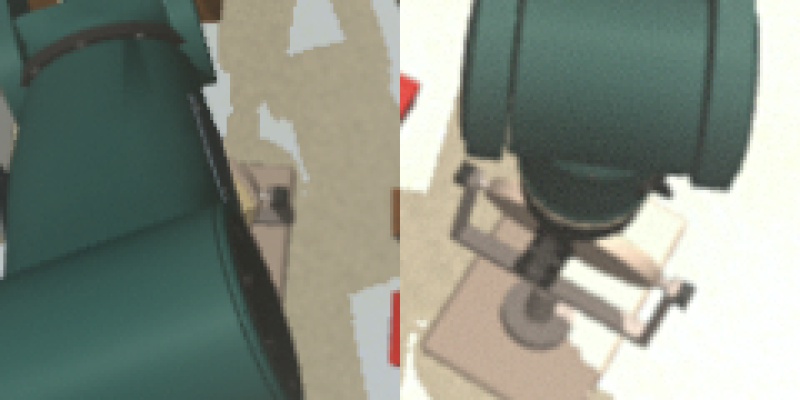

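Request:
jog_arm:
  rows:
    - [[0,0,0],[0,0,0],0.5]
    - [[0,0,0],[0,0,0],0.8]
    - [[0,0,0],[0,0,0],0.8]
    - [[0,0,0],[0,0,0],0.8]
    - [[0,0,-20],[0,0,0],0.8]
    - [[0,0,-25],[0,0,0],0.8]
    - [[0,0,-30],[0,0,0],0.8]
    - [[0,0,-35],[0,0,0],0.8]

```text
clock: 5.9
tool_pos: [0.6281, 0.35, 0.3367]
eef_rot: [-2.789, 0.001, 1.553]
ft_force: [2.0, 0.7, 0.3]
grip_width: 0.801
grip_force: 0.0
```

Request:
jog_arm:
  rows:
    - [[0,0,0],[-0.118,0,0],0.5]
    - [[0,0,0],[-0.118,0,0],0]
    - [[0,0,0],[-0.119,0,0],0]
    - [[0,-38,0],[0,0,0],0]
    - [[0,-38,0],[0,0,0],0]
    - [[0,-38,0],[0,0,0],0]
    - [[0,-38,0],[0,0,0],0]
    - [[0,-38,0],[0,0,0],0]

```text
clock: 6.57
tool_pos: [0.4367, 0.3533, 0.3361]
eef_rot: [3.136, -0.001, 1.553]
ft_force: [0.1, 0.1, 0.3]
grip_width: -0.002
grip_force: 0.0
```

```bash
python3 -c "
from d import *
delta([.393,.351,.07],[np.pi,0,1.553])
s=grab('scene')
cv2.imwrite('pics/z4.png',cv2.convertScaleAbs(cv2.resize(s[200:350,385:535],(600,600),interpolation=3),alpha=1.4))"
```

```text
tcp [0.4367 0.3533 0.3361] [ 3.1365 -0.0007  1.5528] t 6.57 w -0.0015045366436265903 gf 0.0
shift mm [ -3.3 -45.  265.8]
turn [ 0.005 -0.001 -0.   ] | shift if turned first [ -3.1 -43.7 266.1]
```

View pics/z4.png

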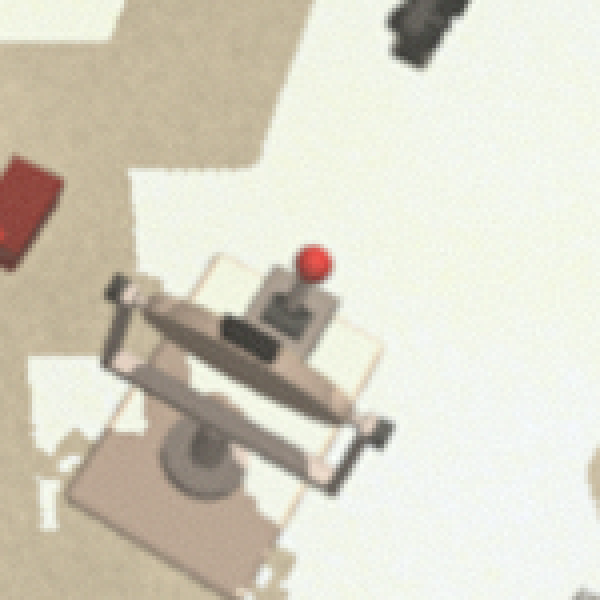

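Scene view: the mirror is square to the foot and leaned back. The red lever tip at about (463,266) is still off. Next is the switch.

Request:
jog_arm:
  rows:
    - [[-1,-22,20],[0,0,0],0]
    - [[-1,-22,30],[0,0,0],0]
    - [[0,0,38],[0,0,0],0]
    - [[0,0,38],[0,0,0],0]
    - [[0,0,38],[0,0,0],0]
    - [[0,0,38],[0,0,0],0]
    - [[0,0,35],[0,0,0],0]
    - [[0,0,28],[0,0,0],0]

```text
clock: 7.28
tool_pos: [0.3953, 0.3518, 0.0685]
eef_rot: [3.138, 0.001, 1.553]
ft_force: [-0.6, 0.1, 1.0]
grip_width: 0.001
grip_force: 0.0
```

Request:
jog_arm:
  rows:
    - [[0,0,0],[0,0,0],0]
    - [[0,8,0],[0,0,0],0]
    - [[0,8,0],[0,0,0],0]
    - [[0,8,0],[0,0,0],0]
    - [[0,8,0],[0,0,0],0]
    - [[0,8,0],[0,0,0],0]
    - [[0,8,0],[0,0,0],0]
    - [[0,0,0],[0,0,0],0]

```text
clock: 7.95
tool_pos: [0.4428, 0.3511, 0.0715]
eef_rot: [3.141, -0.0, 1.551]
ft_force: [-5.8, 2.5, 5.9]
grip_width: -0.001
grip_force: 3.5
```

Request:
jog_arm:
  rows:
    - [[0,4,0],[0,0,0],0]
    - [[0,4,0],[0,0,0],0]
    - [[0,4,0],[0,0,0],0]
    - [[0,0,0],[0,0,0],0]

```text
clock: 8.28
tool_pos: [0.4439, 0.3507, 0.0712]
eef_rot: [-3.125, 0.002, 1.55]
ft_force: [-35.1, 10.1, 28.0]
grip_width: 0.001
grip_force: 18.9
```

```bash
python3 -c "
from d import *
delta([.453,.351,.07],[np.pi,0,1.553])
s=grab('scene')
cv2.imwrite('pics/z5.png',cv2.convertScaleAbs(cv2.resize(s[200:350,385:535],(600,600),interpolation=3),alpha=1.4))"
```

```text
tcp [0.4439 0.3507 0.0712] [-3.1248  0.002   1.5498] t 8.28 w 0.0013833462431490319 gf 18.916465044021606
shift mm [0.5 9.1 1.1]
turn [-0.017  0.002 -0.003] | shift if turned first [0.5 9.1 1.2]
```

View pics/z5.png

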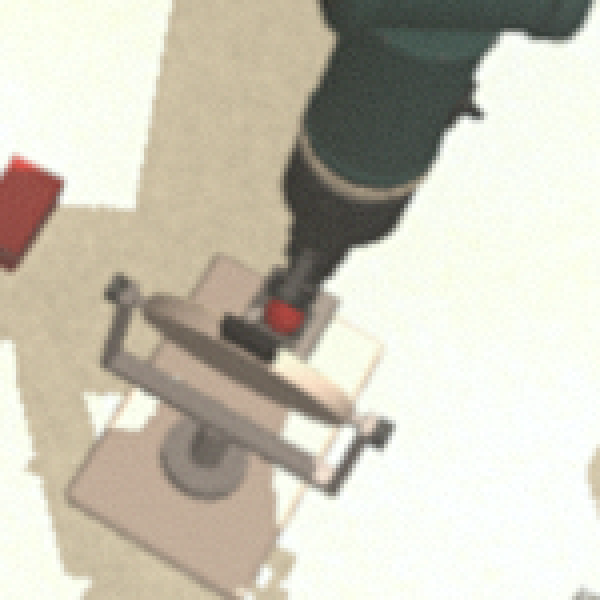

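The lever is right over at its stop (456,279). I back off, rise, and turn for the red tin.

Request:
jog_arm:
  rows:
    - [[0,-15,0],[0,0,0],0]
    - [[0,-25,0],[0,0,0],0]
    - [[0,-10,-25],[0,0,0],0]
    - [[0,0,-25],[0,0,0.12],0.3]
    - [[0,0,-20],[0,0,0.12],0.8]
    - [[0,0,-15],[0,0,0.12],0.8]
    - [[0,0,-10],[0,0,0.12],0.8]
    - [[0,0,0],[0,0,0.12],0.8]

```text
clock: 9.0
tool_pos: [0.4082, 0.3531, 0.1691]
eef_rot: [3.135, -0.009, 0.947]
ft_force: [0.5, 0.8, -0.6]
grip_width: 0.709
grip_force: 0.0
```

Request:
jog_arm:
  rows:
    - [[0,0,0],[0,0,0.12],0.8]
    - [[0,0,0],[0,0,0.12],0.8]
    - [[0,0,0],[0,0,0.12],0.8]
    - [[0,0,0],[0,0,0.12],0.8]
    - [[0,0,0],[0,0,0.12],0.8]
    - [[0,0,0],[0,0,0.12],0.8]
    - [[0,0,0],[0,0,0.12],0.8]
    - [[0,0,0],[0,0,0.085],0.8]

```text
clock: 9.67
tool_pos: [0.4067, 0.3521, 0.1665]
eef_rot: [-3.141, -0.007, 0.022]
ft_force: [-0.1, 0.0, 0.0]
grip_width: 0.802
grip_force: 0.0
```

```bash
cat > look.py <<'E'
from m import *
def look(ks,f=None):
    S=grab('scene');T=grab('top')
    if f: cv2.imwrite(f'pics/{f}.png',np.hstack([S,T])[:, :])
    for k in ks:
        for n,im in(('scene',S),('top',T)):
            for c in blobs(im,k,60):
                r=rect(n,c,.033)
                if .2<r[0]/1000<.72 and -.5<r[1]/1000<.45 and r[2]<90: print(k,n,r)
    return S,T
E
python3 -c "
from d import *; from look import *
S,T=look(['red','green','blue','brush'])
f=tri([[0,0]],[[0,0]])
delta([.460,.1535,.1],[np.pi,0,.03])
print('tip',[ (n,[list(cv2.minAreaRect(c)[0]) for c in blobs(im,'red',12)]) for n,im in (('s',S),('t',T))])"
```

```text
red scene [462.6051 153.045   70.1094  41.1848   2.256 ]
red top [459.5376 152.9017  67.2218  37.3463  -1.5495]
green scene [ 463.7576 -205.4047   63.7023   34.7088   11.7163]
green top [ 456.9692 -209.1679   68.2009   38.1551   11.2919]
blue top [ 435.9307 -386.825    67.1987   37.5533   13.3758]
brush scene [ 443.4058 -299.6708   64.8763   34.1473   -7.9248]
tcp [0.4066 0.352  0.1664] [-3.1411 -0.0064  0.0268] t 9.77 w 0.8001217253005288 gf 0.0
shift mm [ 47.6 199.9  66.6]
turn [-0.    -0.006 -0.003] | shift if turned first [ 47.4 200.   66.4]
tip [('s', [[554.5188598632812, 373.9339599609375], [388.3823547363281, 251.02940368652344], [455.5000305175781, 278.0]]), ('t', [[278.0, 208.0], [121.5, 161.0], [212.5, 200.5]])]
```

Request:
jog_arm:
  rows:
    - [[10,40,0],[0,0,0],0.8]
    - [[10,40,0],[0,0,0],0.8]
    - [[10,40,10],[0,0,0],0.8]
    - [[10,40,20],[0,0,0],0.8]
    - [[8,40,30],[0,-0.006,0],0.8]
    - [[0,0,30],[0,0,0],0.8]
    - [[0,0,30],[0,0,0],0.8]
    - [[0,0,20],[0,0,0],0.8]

```text
clock: 10.43
tool_pos: [0.4566, 0.1632, 0.0317]
eef_rot: [3.141, 0.001, 0.029]
ft_force: [0.3, -0.0, 0.1]
grip_width: 0.8
grip_force: 0.0
```

Request:
jog_arm:
  rows:
    - [[0,0,15],[0,0,0],0.8]
    - [[0,0,6],[0,0,0],0.8]
    - [[0,0,0],[0,0,0],0.6]
    - [[0,0,0],[0,0,0],0.4]
    - [[0,0,0],[0,0,0],0.2]
    - [[0,0,0],[0,0,0],0.2]
    - [[0,0,0],[0,0,0],0.2]
    - [[0,0,0],[0,0,0],0.2]
  squeeze: 50

```text
clock: 11.1
tool_pos: [0.457, 0.1649, 0.0133]
eef_rot: [-3.141, -0.001, 0.028]
ft_force: [-0.4, 0.4, 7.5]
grip_width: 0.456
grip_force: 52.0
```

Request:
jog_arm:
  rows:
    - [[0,0,-20],[0,0,0],0.2]
    - [[0,0,-30],[0,0,-0.11],0.2]
    - [[0,0,-30],[0,0,-0.11],0.2]
    - [[0,0,-30],[0,0,-0.11],0.2]
    - [[0,0,-10],[0,0,-0.11],0.2]
    - [[0,0,0],[0,0,-0.11],0.2]
    - [[0,0,0],[0,0,-0.11],0.2]
    - [[0,0,0],[0,0,-0.11],0.2]

```text
clock: 11.77
tool_pos: [0.4563, 0.1647, 0.1331]
eef_rot: [-3.142, 0.0, 0.804]
ft_force: [-0.2, -0.5, -1.6]
grip_width: 0.458
grip_force: 51.2
```

```bash
python3 -c "
from d import *; from look import *
S,T=look(['red'])
L=np.array([.5905,-.0724]);u=np.array([-.061,.998])
delta(np.r_[L+.12*u,.125],[np.pi,0,1.632])"
```

```text
red scene [383.3789 144.1173  71.6141  44.9224  47.5405]
tcp [0.4561 0.1647 0.1326] [-3.141   0.0009  0.7992] t 11.87 w 0.4515888926164623 gf 51.19674324989319
shift mm [  4.5 172.9   7.5]
turn [-0.001  0.001 -0.833] | shift if turned first [-124.8  119.7    7.6]
```

Request:
jog_arm:
  rows:
    - [[0,0,0],[0,0,-0.119],0.2]
    - [[0,0,0],[0,0,-0.119],0.2]
    - [[0,0,0],[0,0,-0.119],0.2]
    - [[0,0,0],[0,0,-0.119],0.2]
    - [[0,0,0],[0,0,-0.119],0.2]
    - [[0,0,0],[0,0,-0.119],0.2]
    - [[0,0,0],[0,0,-0.119],0.2]
    - [[0,0,0],[0,0,0],0.2]

```text
clock: 12.53
tool_pos: [0.4561, 0.1646, 0.1323]
eef_rot: [-3.14, 0.0, 1.632]
ft_force: [0.7, 0.1, -1.3]
grip_width: 0.456
grip_force: 51.2
```

Request:
jog_arm:
  rows:
    - [[-25,24,0],[0,0,0],0.2]
    - [[-25,24,0],[0,0,0],0.2]
    - [[-25,24,0],[0,0,0],0.2]
    - [[-25,24,0],[0,0,0],0.2]
    - [[-25,24,0],[0,0,0],0.2]
    - [[0,0,0],[0,0,0],0.2]
    - [[0,0,0],[0,0,0],0.2]

```text
clock: 13.12
tool_pos: [0.585, 0.0456, 0.132]
eef_rot: [-3.141, 0.0, 1.623]
ft_force: [-0.8, 0.6, -0.7]
grip_width: 0.461
grip_force: 33.0
```

```bash
python3 -c "
from d import *; from look import *
S=grab('scene','s6');T=grab('top')
L=np.array([.5905,-.0724]);u=np.array([-.061,.998])
delta(np.r_[L+.12*u,.0535],[np.pi,0,1.632]); print(sense()['ft_force'])
cv2.imwrite('pics/z6.png',cv2.resize(np.hstack([S[180:300,300:420],T[130:250,220:340]]),(800,400),interpolation=3))"
```

```text
tcp [0.5824 0.0473 0.1317] [-3.1382 -0.0002  1.6269] t 13.22 w 0.4559360838146113 gf 56.983328461647034
shift mm [ 0.   1.1 78.2]
turn [-0.003 -0.    -0.005] | shift if turned first [ 0.1  0.8 78.2]
[-0.4102  0.1655 -0.5121]
```

View pics/z6.png

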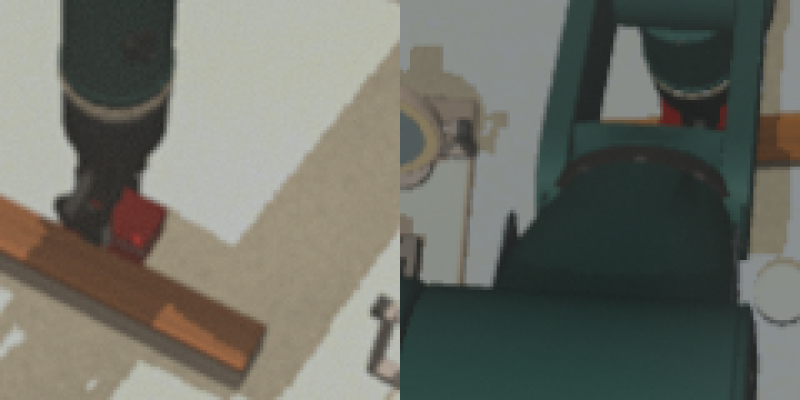

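Request:
jog_arm:
  rows:
    - [[0,1,25],[0,0,-0.005],0.2]
    - [[0,0,25],[0,0,0],0.2]
    - [[0,0,12],[0,0,0],0.2]
    - [[0,0,6],[0,0,0],0.2]
    - [[0,0,4],[0,0,0],0.2]
    - [[0,0,2],[0,0,0],0.2]
    - [[0,0,0],[0,0,0],0.2]
    - [[0,0,0],[0,0,0],0.2]

```text
clock: 13.88
tool_pos: [0.585, 0.0472, 0.059]
eef_rot: [-3.142, 0.0, 1.636]
ft_force: [-0.6, -0.8, -0.7]
grip_width: 0.459
grip_force: 57.2
```

Request:
jog_arm:
  rows:
    - [[0,0,2],[0,0,0],0.2]
    - [[0,0,0],[0,0,0],0.2]

```text
clock: 14.05
tool_pos: [0.5848, 0.047, 0.0566]
eef_rot: [-3.141, 0.0, 1.636]
ft_force: [0.5, -0.3, -0.9]
grip_width: 0.457
grip_force: 57.2
```

Request:
jog_arm:
  rows:
    - [[0,0,2],[0,0,0],0.2]
    - [[0,0,0],[0,0,0],0.2]

```text
clock: 14.22
tool_pos: [0.5844, 0.047, 0.0541]
eef_rot: [-3.14, 0.0, 1.636]
ft_force: [0.5, 0.3, -0.3]
grip_width: 0.453
grip_force: 57.2
```

Request:
jog_arm:
  rows:
    - [[0,0,2],[0,0,0],0.2]
    - [[0,0,0],[0,0,0],0.2]

```text
clock: 14.38
tool_pos: [0.5846, 0.047, 0.0533]
eef_rot: [-3.141, 0.0, 1.636]
ft_force: [-4.1, -0.4, 10.4]
grip_width: 0.454
grip_force: 58.6
```

Request:
jog_arm:
  rows:
    - [[0,0,0],[0,0,0],0.6]
    - [[0,0,0],[0,0,0],0.8]
    - [[0,0,-15],[0,0,0],0.8]
    - [[0,0,-30],[0,0,0],0.8]
    - [[0,0,-30],[0,0,0.119],0.8]
    - [[0,0,0],[0,0,0.119],0.8]
    - [[0,0,0],[0,0,0.119],0.8]
    - [[0,0,0],[0,0,0.119],0.8]

```text
clock: 15.05
tool_pos: [0.5851, 0.047, 0.1279]
eef_rot: [3.141, 0.0, 1.154]
ft_force: [0.1, -0.8, 0.0]
grip_width: 0.801
grip_force: 0.0
```

Request:
jog_arm:
  rows:
    - [[0,0,0],[0,0,0.119],0.8]
    - [[0,0,0],[0,0,0.119],0.8]
    - [[0,0,0],[0,0,0.119],0.8]
    - [[0,0,0],[0,0,0.119],0.8]
    - [[0,0,0],[0,0,0.119],0.8]
    - [[0,0,0],[0,0,0.119],0.8]
    - [[0,0,0],[0,0,0.119],0.8]
    - [[0,0,0],[0,0,0.119],0.8]

```text
clock: 15.72
tool_pos: [0.5845, 0.047, 0.1269]
eef_rot: [-3.142, 0.002, 0.202]
ft_force: [0.1, 0.0, 0.1]
grip_width: 0.803
grip_force: 0.0
```

```bash
python3 -c "
from d import *; from look import *
S,T=look(['red','green','blue','brush'])
delta([.460,-.2074,.06],[np.pi,0,.202])"
```

```text
red scene [567.078   38.4378  74.7804  42.5811 -85.1337]
green scene [ 464.2395 -204.705    64.7834   36.0092   11.2571]
green top [ 456.9205 -208.9264   68.205    37.6621   11.2588]
blue top [ 435.8427 -386.7801   67.2087   37.4092   13.6319]
brush scene [ 443.7885 -299.6114   65.6164   34.4299   -7.8134]
brush scene [591.6877 135.8875  74.9246  17.2586  84.1133]
brush top [ 438.954  -300.9636   62.3151   31.2002   -7.7571]
tcp [0.5845 0.047  0.1269] [-3.1416  0.0017  0.2065] t 15.82 w 0.797501878614825 gf 0.0
shift mm [-173.9  223.5   67.2]
turn [-0.     0.002  0.004] | shift if turned first [-173.   224.3   66.9]
```

Request:
jog_arm:
  rows:
    - [[-22,28,0],[0,0,0],0.8]
    - [[-22,28,0],[0,0,0],0.8]
    - [[-22,28,0],[0,0,0],0.8]
    - [[-22,28,0],[0,0,0],0.8]
    - [[-22,28,0],[0,0,0],0.8]
    - [[-22,28,0],[0,0,0],0.8]
    - [[-22,28,0],[0,0,0],0.8]
    - [[-20,28,0],[0,0,0],0.8]

```text
clock: 16.48
tool_pos: [0.4592, -0.2093, 0.1274]
eef_rot: [-3.142, 0.002, 0.212]
ft_force: [0.6, -0.7, -0.1]
grip_width: 0.801
grip_force: 0.0
```

Request:
jog_arm:
  rows:
    - [[0,0,15],[0,0,0],0.8]
    - [[0,0,25],[0,0,0],0.8]
    - [[0,0,25],[0,0,0],0.8]
    - [[0,0,0],[0,0,0],0.8]

```text
clock: 16.82
tool_pos: [0.4576, -0.2069, 0.0591]
eef_rot: [-3.137, 0.006, 0.21]
ft_force: [-0.9, 0.7, -0.5]
grip_width: 0.798
grip_force: 0.0
```

```bash
python3 -c "
from d import *
delta([.460,-.2074,.006],[np.pi,0,.202])"
```

```text
tcp [ 0.4576 -0.2069  0.0591] [-3.1371  0.0062  0.2105] t 16.82 w 0.797962029100986 gf 0.0
shift mm [ 2.5  1.2 53.1]
turn [-0.005  0.006  0.008] | shift if turned first [ 2.2  0.9 53.1]
```

Request:
jog_arm:
  rows:
    - [[2,1,20],[0,0,0.008],0.8]
    - [[0,0,20],[0,0,0],0.8]
    - [[0,0,12],[0,0,0],0.8]
    - [[0,0,0],[0,0,0],0.6]
    - [[0,0,0],[0,0,0],0.4]
    - [[0,0,0],[0,0,0],0.2]
    - [[0,0,0],[0,0,0],0.2]
    - [[0,0,0],[0,0,0],0.2]

```text
clock: 17.48
tool_pos: [0.4633, -0.209, 0.0116]
eef_rot: [3.14, -0.0, 0.201]
ft_force: [0.2, 0.2, -0.9]
grip_width: 0.459
grip_force: 51.2
```

Request:
jog_arm:
  rows:
    - [[0,0,0],[0,0,0],0.2]

```text
clock: 17.57
tool_pos: [0.4632, -0.209, 0.0115]
eef_rot: [3.14, 0.0, 0.2]
ft_force: [0.1, 0.8, 6.2]
grip_width: 0.458
grip_force: 52.1
```

Request:
jog_arm:
  rows:
    - [[0,0,-20],[0,0,0],0.2]
    - [[0,0,-30],[0,0,0],0.2]
    - [[0,0,-30],[0,0,-0.119],0.2]
    - [[0,0,-30],[0,0,-0.119],0.2]
    - [[0,0,-10],[0,0,-0.119],0.2]
    - [[0,0,0],[0,0,-0.119],0.2]
    - [[0,0,0],[0,0,-0.119],0.2]
    - [[0,0,0],[0,0,-0.119],0.2]

```text
clock: 18.23
tool_pos: [0.4628, -0.2086, 0.1313]
eef_rot: [3.141, 0.001, 0.92]
ft_force: [0.1, 0.8, -1.7]
grip_width: 0.455
grip_force: 51.2
```

Request:
jog_arm:
  rows:
    - [[0,0,0],[0,0,-0.119],0.2]
    - [[0,0,0],[0,0,-0.119],0.2]
    - [[0,0,0],[0,0,-0.119],0.2]
    - [[0,0,0],[0,0,-0.119],0.2]
    - [[0,0,0],[0,0,-0.119],0.2]
    - [[0,0,0],[0,0,-0.119],0.2]
    - [[0,0,0],[0,0,0],0.2]

```text
clock: 18.82
tool_pos: [0.4625, -0.2085, 0.1307]
eef_rot: [-3.14, 0.0, 1.632]
ft_force: [-0.2, 0.4, -0.0]
grip_width: 0.453
grip_force: 51.2
```

```bash
cat >> d.py <<'E'
L=np.array([.5905,-.0724]);u=np.array([-.061,.998])
def place(s,z): delta(np.r_[L+s*u,z],[np.pi,0,1.632]); print(sense()['ft_force'])
E
python3 -c "
from d import *
place(0,.06)"
```

```text
tcp [ 0.4625 -0.2085  0.1307] [-3.1402  0.0003  1.6322] t 18.82 w 0.4529133493999814 gf 51.155959367752075
shift mm [128.  136.2  70.4]
turn [-0.001  0.     0.   ] | shift if turned first [128.  136.1  70.7]
[-0.2285  0.4077 -0.0133]
```

Request:
jog_arm:
  rows:
    - [[21,22.7,0],[0,0,0],0.2]
    - [[21,22.7,0],[0,0,0],0.2]
    - [[21,22.7,0],[0,0,0],0.2]
    - [[21,22.7,0],[0,0,0],0.2]
    - [[22,22.7,0],[0,0,0],0.2]
    - [[22,22.7,0],[0,0,0],0.2]
    - [[0,0,0],[0,0,0],0.2]
    - [[0,0,0],[0,0,0],0.2]

```text
clock: 19.48
tool_pos: [0.5922, -0.0718, 0.1302]
eef_rot: [-3.141, 0.0, 1.627]
ft_force: [-0.1, -0.3, -1.9]
grip_width: 0.46
grip_force: 51.2
```

Request:
jog_arm:
  rows:
    - [[0,0,25],[0,0,0],0.2]
    - [[0,0,25],[0,0,0],0.2]
    - [[0,0,15],[0,0,0],0.2]
    - [[0,0,8],[0,0,0],0.2]
    - [[0,0,2],[0,0,0],0.2]
    - [[0,0,0],[0,0,0],0.2]
    - [[0,0,0],[0,0,0],0.2]

```text
clock: 20.07
tool_pos: [0.5917, -0.0736, 0.0561]
eef_rot: [-3.141, 0.001, 1.627]
ft_force: [-0.2, -0.3, -0.7]
grip_width: 0.454
grip_force: 51.3
```

```bash
python3 -c "
from d import *
place(0,.0515)"
```

```text
tcp [ 0.5917 -0.0736  0.0561] [-3.1413  0.0007  1.6266] t 20.07 w 0.4541447139162196 gf 51.30340576171875
shift mm [ 1.3 -1.1  4.6]
turn [-0.     0.001 -0.005] | shift if turned first [ 1.3 -1.1  4.6]
[-0.2124 -0.3336 -0.6873]
```

Request:
jog_arm:
  rows:
    - [[0,-1,2],[0,0,-0.005],0.2]
    - [[0,0,2],[0,0,0],0.2]
    - [[0,0,1],[0,0,0],0.2]
    - [[0,0,0],[0,0,0],0.2]

```text
clock: 20.4
tool_pos: [0.5908, -0.0733, 0.0515]
eef_rot: [-3.141, 0.001, 1.633]
ft_force: [-2.4, -0.6, 7.0]
grip_width: 0.456
grip_force: 52.1
```

Request:
jog_arm:
  rows:
    - [[0,0,0],[0,0,0],0.6]
    - [[0,0,0],[0,0,0],0.8]
    - [[0,0,-15],[0,0,0],0.8]
    - [[0,0,-30],[0,0,0],0.8]
    - [[0,0,-30],[0,0,0.118],0.8]
    - [[0,0,0],[0,0,0.118],0.8]
    - [[0,0,0],[0,0,0.118],0.8]
    - [[0,0,0],[0,0,0.118],0.8]

```text
clock: 21.07
tool_pos: [0.5908, -0.0731, 0.1261]
eef_rot: [3.141, 0.001, 1.155]
ft_force: [-0.3, -0.3, -0.2]
grip_width: 0.804
grip_force: 0.0
```

Request:
jog_arm:
  rows:
    - [[0,0,0],[0,0,0.118],0.8]
    - [[0,0,0],[0,0,0.118],0.8]
    - [[0,0,0],[0,0,0.118],0.8]
    - [[0,0,0],[0,0,0.118],0.8]
    - [[0,0,0],[0,0,0.118],0.8]
    - [[0,0,0],[0,0,0.118],0.8]
    - [[0,0,0],[0,0,0.118],0.8]
    - [[0,0,0],[0,0,0.118],0.8]

```text
clock: 21.73
tool_pos: [0.5903, -0.073, 0.1251]
eef_rot: [3.142, 0.001, 0.211]
ft_force: [0.5, -0.1, 0.2]
grip_width: 0.798
grip_force: 0.0
```

Request:
jog_arm:
  rows:
    - [[0,0,0],[0,0,0.118],0.8]
    - [[0,0,0],[0,0,0.118],0.8]
    - [[0,0,0],[0,0,0.118],0.8]

```text
clock: 21.98
tool_pos: [0.5903, -0.073, 0.1251]
eef_rot: [3.141, 0.001, -0.143]
ft_force: [0.4, -0.6, 0.3]
grip_width: 0.804
grip_force: 0.0
```

```bash
python3 -c "
from d import *; from look import *
S,T=look(['red','green','blue','brush'])
delta([.441,-.3005,.06],[np.pi,0,-.138])"
```

```text
red scene [567.053   37.5419  73.139   42.2598 -84.7657]
red top [592.7723  72.2051  37.2631  29.6827   1.3351]
green scene [577.2749 -90.066   69.5033  37.8286 -85.0688]
blue scene [ 437.9318 -385.584    61.346    31.7434   14.1459]
blue top [ 435.9307 -386.825    67.1987   37.5533   13.3758]
brush scene [ 443.1991 -299.3773   66.8284   34.6716   -7.9248]
brush scene [571.3279 160.9621  44.5759  23.897    2.4344]
brush top [ 438.954  -300.9636   62.3151   31.2002   -7.7571]
tcp [ 0.5903 -0.073   0.1251] [ 3.1411  0.0014 -0.1384] t 22.08 w 0.8015321716273592 gf 0.0
shift mm [-116.4  245.9   65.4]
turn [ 0.001  0.001 -0.   ] | shift if turned first [-116.6  245.9   65.1]
```

Request:
jog_arm:
  rows:
    - [[-14.6,30.8,0],[0,0,0],0.7]
    - [[-14.6,30.8,0],[0,0,0],0.7]
    - [[-14.6,30.8,0],[0,0,0],0.7]
    - [[-14.6,30.8,0],[0,0,0],0.7]
    - [[-14.6,30.8,0],[0,0,0],0.7]
    - [[-14.6,30.8,0],[0,0,0],0.7]
    - [[-14.6,30.8,0],[0,0,0],0.7]
    - [[-14.6,30.8,0],[0,0,0],0.7]

```text
clock: 22.75
tool_pos: [0.4399, -0.3024, 0.1256]
eef_rot: [3.141, 0.001, -0.133]
ft_force: [0.5, -0.4, -0.8]
grip_width: 0.698
grip_force: 0.0
```

Request:
jog_arm:
  rows:
    - [[0,0,15],[0,0,0],0.7]
    - [[0,0,25],[0,0,0],0.7]
    - [[0,0,25],[0,0,0],0.7]
    - [[0,0,0],[0,0,0],0.7]

```text
clock: 23.08
tool_pos: [0.4383, -0.2995, 0.057]
eef_rot: [-3.138, 0.007, -0.134]
ft_force: [-0.9, 0.7, 0.1]
grip_width: 0.703
grip_force: 0.0
```

```bash
python3 -c "
from d import *
delta([.441,-.3005,.006],[np.pi,0,-.138])"
```

```text
tcp [ 0.4383 -0.2995  0.057 ] [-3.1383  0.0069 -0.1344] t 23.08 w 0.7030643763157917 gf 0.0
shift mm [ 3.2  0.8 51. ]
turn [-0.003  0.007  0.004] | shift if turned first [ 2.9  0.6 51. ]
```

Request:
jog_arm:
  rows:
    - [[1,0,20],[0,0,0.004],0.7]
    - [[0,0,20],[0,0,0],0.7]
    - [[0,0,14],[0,0,0],0.7]
    - [[0,0,0],[0,0,0],0.6]
    - [[0,0,0],[0,0,0],0.4]
    - [[0,0,0],[0,0,0],0.2]
    - [[0,0,0],[0,0,0],0.2]
    - [[0,0,0],[0,0,0],0.2]

```text
clock: 23.75
tool_pos: [0.4425, -0.3019, 0.0076]
eef_rot: [3.14, -0.0, -0.141]
ft_force: [0.2, -0.2, -1.1]
grip_width: 0.435
grip_force: 50.5
```

Request:
jog_arm:
  rows:
    - [[0,0,0],[0,0,0],0.2]

```text
clock: 23.83
tool_pos: [0.4422, -0.3017, 0.0073]
eef_rot: [3.14, 0.0, -0.141]
ft_force: [-0.1, -1.0, 0.9]
grip_width: 0.435
grip_force: 50.8
```

Request:
jog_arm:
  rows:
    - [[0,0,-20],[0,0,0],0.2]
    - [[0,0,-30],[0,0,0],0.2]
    - [[0,0,-30],[0,0,-0.118],0.2]
    - [[0,0,-30],[0,0,-0.118],0.2]
    - [[0,0,-10],[0,0,-0.118],0.2]
    - [[0,0,0],[0,0,-0.118],0.2]
    - [[0,0,0],[0,0,-0.118],0.2]
    - [[0,0,0],[0,0,-0.118],0.2]

```text
clock: 24.5
tool_pos: [0.4421, -0.3014, 0.1275]
eef_rot: [3.141, 0.001, 0.573]
ft_force: [-0.3, 0.2, 0.1]
grip_width: 0.436
grip_force: 50.6
```

Request:
jog_arm:
  rows:
    - [[0,0,0],[0,0,-0.118],0.2]
    - [[0,0,0],[0,0,-0.118],0.2]
    - [[0,0,0],[0,0,-0.118],0.2]
    - [[0,0,0],[0,0,-0.118],0.2]
    - [[0,0,0],[0,0,-0.118],0.2]
    - [[0,0,0],[0,0,-0.118],0.2]
    - [[0,0,0],[0,0,-0.118],0.2]
    - [[0,0,0],[0,0,-0.118],0.2]

```text
clock: 25.17
tool_pos: [0.4418, -0.3012, 0.1268]
eef_rot: [-3.14, 0.001, 1.517]
ft_force: [-0.2, -0.2, -1.5]
grip_width: 0.436
grip_force: 50.6
```

Request:
jog_arm:
  rows:
    - [[0,0,0],[0,0,-0.118],0.2]
    - [[0,0,0],[0,0,0],0.2]
    - [[0,0,0],[0,0,0],0.2]

```text
clock: 25.42
tool_pos: [0.4419, -0.3013, 0.1267]
eef_rot: [-3.14, 0.0, 1.625]
ft_force: [0.2, -0.0, -1.0]
grip_width: 0.435
grip_force: 50.6
```

```bash
python3 -c "
from d import *
place(-.1,.06)"
```

```text
tcp [ 0.4419 -0.3013  0.1267] [-3.1403  0.0004  1.6254] t 25.42 w 0.4349131103383458 gf 50.62513589859009
shift mm [120.5 161.6  66.5]
turn [-0.001  0.    -0.007] | shift if turned first [119.4 162.3  66.7]
[ 0.1517 -0.0173 -0.9984]
```

Request:
jog_arm:
  rows:
    - [[20,27,0],[0,0,-0.007],0.2]
    - [[20,27,0],[0,0,0],0.2]
    - [[20,27,0],[0,0,0],0.2]
    - [[20,27,0],[0,0,0],0.2]
    - [[20,27,0],[0,0,0],0.2]
    - [[20,27,0],[0,0,0],0.2]
    - [[0,0,0],[0,0,0],0.2]
    - [[0,0,0],[0,0,0],0.2]

```text
clock: 26.08
tool_pos: [0.5971, -0.17, 0.1262]
eef_rot: [-3.141, 0.0, 1.636]
ft_force: [-0.2, -0.2, -1.9]
grip_width: 0.432
grip_force: 50.7
```

Request:
jog_arm:
  rows:
    - [[0,0,25],[0,0,0],0.2]
    - [[0,0,25],[0,0,0],0.2]
    - [[0,0,15],[0,0,0],0.2]
    - [[0,0,8],[0,0,0],0.2]
    - [[0,0,2],[0,0,0],0.2]
    - [[0,0,0],[0,0,0],0.2]
    - [[0,0,0],[0,0,0],0.2]

```text
clock: 26.67
tool_pos: [0.5962, -0.172, 0.0522]
eef_rot: [-3.141, 0.001, 1.635]
ft_force: [-0.5, 0.3, -0.8]
grip_width: 0.431
grip_force: 50.8
```

```bash
python3 -c "
from d import *
place(-.1,.0473)"
```

```text
tcp [ 0.5962 -0.172   0.0522] [-3.1413  0.0009  1.6346] t 26.67 w 0.4311595623968935 gf 50.77710449695587
shift mm [-0.2  0.4  4.9]
turn [-0.     0.001  0.003] | shift if turned first [-0.2  0.4  4.9]
[-0.454   0.3059 -0.811 ]
```

Request:
jog_arm:
  rows:
    - [[0,0,2],[0,0,0],0.2]
    - [[0,0,2],[0,0,0],0.2]
    - [[0,0,1],[0,0,0],0.2]
    - [[0,0,0],[0,0,0],0.2]

```text
clock: 27.0
tool_pos: [0.5964, -0.1716, 0.0473]
eef_rot: [-3.141, 0.001, 1.636]
ft_force: [-0.8, -0.5, 5.1]
grip_width: 0.433
grip_force: 51.3
```

Request:
jog_arm:
  rows:
    - [[0,0,0],[0,0,0],0.6]
    - [[0,0,0],[0,0,0],0.8]
    - [[0,0,-15],[0,0,0],0.8]
    - [[0,0,-30],[0,0,0],0.8]
    - [[0,0,-30],[0,0,0.117],0.8]
    - [[0,0,0],[0,0,0.117],0.8]
    - [[0,0,0],[0,0,0.117],0.8]
    - [[0,0,0],[0,0,0.117],0.8]

```text
clock: 27.67
tool_pos: [0.5964, -0.1714, 0.1222]
eef_rot: [3.141, 0.001, 1.162]
ft_force: [-1.4, 0.6, 1.1]
grip_width: 0.804
grip_force: 0.0
```

Request:
jog_arm:
  rows:
    - [[0,0,0],[0,0,0.117],0.8]
    - [[0,0,0],[0,0,0.117],0.8]
    - [[0,0,0],[0,0,0.117],0.8]
    - [[0,0,0],[0,0,0.117],0.8]
    - [[0,0,0],[0,0,0.117],0.8]
    - [[0,0,0],[0,0,0.117],0.8]
    - [[0,0,0],[0,0,0.117],0.8]
    - [[0,0,0],[0,0,0.117],0.8]

```text
clock: 28.33
tool_pos: [0.5959, -0.1712, 0.1212]
eef_rot: [-3.142, 0.001, 0.226]
ft_force: [0.7, 0.4, -0.2]
grip_width: 0.799
grip_force: 0.0
```

```bash
python3 -c "
from d import *; from look import *
S,T=look(['red','green','blue','brush'])
delta([.437,-.3864,.06],[np.pi,0,.237])"
```

```text
red scene [566.7663  37.8523  73.1909  41.5598 -85.4021]
red top [596.6121  52.4807  69.2894  37.2848 -88.6456]
green scene [577.2374 -92.1318  65.9931  38.348  -86.5554]
blue top [ 435.7896 -386.5894   67.3358   37.5666   13.8556]
brush scene [573.1914 136.5906  72.7023  43.4265 -86.5307]
tcp [ 0.5959 -0.1712  0.1212] [3.1416 0.0015 0.2306] t 28.43 w 0.8071178297673054 gf 0.0
shift mm [-203.8  173.2   61.5]
turn [ 0.     0.002 -0.006] | shift if turned first [-205.   171.9   61.2]
```

Request:
jog_arm:
  rows:
    - [[-25.6,21.6,0],[0,0,-0.006],0.8]
    - [[-25.6,21.6,0],[0,0,0],0.8]
    - [[-25.6,21.6,0],[0,0,0],0.8]
    - [[-25.6,21.6,0],[0,0,0],0.8]
    - [[-25.6,21.6,0],[0,0,0],0.8]
    - [[-25.6,21.6,0],[0,0,0],0.8]
    - [[-25.6,21.6,0],[0,0,0],0.8]
    - [[-25.6,21.6,0],[0,0,0],0.8]

```text
clock: 29.1
tool_pos: [0.4364, -0.3885, 0.1216]
eef_rot: [3.141, 0.001, 0.242]
ft_force: [0.2, 0.5, 0.5]
grip_width: 0.8
grip_force: 0.0
```

Request:
jog_arm:
  rows:
    - [[0,0,15],[0,0,0],0.8]
    - [[0,0,25],[0,0,0],0.8]
    - [[0,0,22],[0,0,0],0.8]
    - [[0,0,0],[0,0,0],0.8]

```text
clock: 29.43
tool_pos: [0.435, -0.3854, 0.056]
eef_rot: [-3.136, 0.005, 0.241]
ft_force: [-0.5, 0.5, -1.0]
grip_width: 0.801
grip_force: 0.0
```

```bash
python3 -c "
from d import *
delta([.437,-.3864,.006],[np.pi,0,.237])"
```

```text
tcp [ 0.435  -0.3854  0.056 ] [-3.1356  0.0046  0.2407] t 29.43 w 0.8005312865021087 gf 0.0
shift mm [ 1.9  1.8 49.9]
turn [-0.006  0.005  0.004] | shift if turned first [ 1.7  1.5 50. ]
```

Request:
jog_arm:
  rows:
    - [[0,0,20],[0,0,0.004],0.8]
    - [[0,0,20],[0,0,0],0.8]
    - [[0,0,13],[0,0,0],0.8]
    - [[0,0,0],[0,0,0],0.6]
    - [[0,0,0],[0,0,0],0.4]
    - [[0,0,0],[0,0,0],0.2]
    - [[0,0,0],[0,0,0],0.2]
    - [[0,0,0],[0,0,0],0.2]

```text
clock: 30.1
tool_pos: [0.438, -0.388, 0.0078]
eef_rot: [3.14, 0.0, 0.234]
ft_force: [0.7, 0.2, 4.2]
grip_width: 0.434
grip_force: 52.0
```

Request:
jog_arm:
  rows:
    - [[0,0,0],[0,0,0],0.2]

```text
clock: 30.18
tool_pos: [0.438, -0.388, 0.0077]
eef_rot: [3.14, 0.0, 0.234]
ft_force: [0.1, -1.2, 5.5]
grip_width: 0.433
grip_force: 52.2
```

Request:
jog_arm:
  rows:
    - [[0,0,-20],[0,0,0],0.2]
    - [[0,0,-30],[0,0,0],0.2]
    - [[0,0,-30],[0,0,-0.117],0.2]
    - [[0,0,-30],[0,0,-0.117],0.2]
    - [[0,0,-10],[0,0,-0.117],0.2]
    - [[0,0,0],[0,0,-0.117],0.2]
    - [[0,0,0],[0,0,-0.117],0.2]
    - [[0,0,0],[0,0,-0.117],0.2]

```text
clock: 30.85
tool_pos: [0.4375, -0.3874, 0.1274]
eef_rot: [3.141, 0.001, 0.942]
ft_force: [-0.3, 1.1, -0.9]
grip_width: 0.431
grip_force: 51.5
```

Request:
jog_arm:
  rows:
    - [[0,0,0],[0,0,-0.117],0.2]
    - [[0,0,0],[0,0,-0.117],0.2]
    - [[0,0,0],[0,0,-0.117],0.2]
    - [[0,0,0],[0,0,-0.117],0.2]
    - [[0,0,0],[0,0,-0.117],0.2]
    - [[0,0,0],[0,0,-0.111],0.2]
    - [[0,0,0],[0,0,0],0.2]
    - [[0,0,0],[0,0,0],0.2]

```text
clock: 31.52
tool_pos: [0.4373, -0.3872, 0.1266]
eef_rot: [-3.14, 0.0, 1.629]
ft_force: [0.7, -0.3, -1.4]
grip_width: 0.434
grip_force: 51.5
```

```bash
python3 -c "
from d import *
place(-.2,.06)"
```

```text
tcp [ 0.4373 -0.3872  0.1266] [-3.1401  0.0002  1.6286] t 31.52 w 0.4344447502344185 gf 51.4501029253006
shift mm [105.4 171.9  66.4]
turn [-0.002  0.    -0.003] | shift if turned first [104.8 172.1  66.6]
[ 0.7381 -0.2674 -1.3543]
```

Request:
jog_arm:
  rows:
    - [[17.5,28.7,0],[0,0,-0.003],0.2]
    - [[17.5,28.7,0],[0,0,0],0.2]
    - [[17.5,28.7,0],[0,0,0],0.2]
    - [[17.5,28.7,0],[0,0,0],0.2]
    - [[17.5,28.7,0],[0,0,0],0.2]
    - [[17.5,28.7,0],[0,0,0],0.2]
    - [[0,0,0],[0,0,0],0.2]
    - [[0,0,0],[0,0,0],0.2]

```text
clock: 32.18
tool_pos: [0.6039, -0.2703, 0.1261]
eef_rot: [-3.14, 0.0, 1.635]
ft_force: [-0.4, -0.6, -0.0]
grip_width: 0.437
grip_force: 51.4
```

Request:
jog_arm:
  rows:
    - [[0,0,25],[0,0,0],0.2]
    - [[0,0,25],[0,0,0],0.2]
    - [[0,0,15],[0,0,0],0.2]
    - [[0,0,8],[0,0,0],0.2]
    - [[0,0,2],[0,0,0],0.2]
    - [[0,0,0],[0,0,0],0.2]
    - [[0,0,0],[0,0,0],0.2]

```text
clock: 32.77
tool_pos: [0.6028, -0.2724, 0.0522]
eef_rot: [-3.141, 0.001, 1.634]
ft_force: [0.1, 0.0, -1.2]
grip_width: 0.434
grip_force: 51.4
```

```bash
python3 -c "
from d import *
place(-.2,.0475)"
```

```text
tcp [ 0.6028 -0.2724  0.0522] [-3.1413  0.0011  1.6337] t 32.77 w 0.43441007833306317 gf 51.44331693649292
shift mm [ 0.5 -0.1  4.7]
turn [-0.     0.001  0.002] | shift if turned first [ 0.4 -0.1  4.7]
[ 0.0792  0.0239 -1.1691]
```

Place, release, rise, and move the arm back out of the view.

Request:
jog_arm:
  rows:
    - [[0,0,2],[0,0,0],0.2]
    - [[0,0,2],[0,0,0],0.2]
    - [[0,0,1],[0,0,0],0.2]
    - [[0,0,0],[0,0,0],0.2]

```text
clock: 33.1
tool_pos: [0.6032, -0.2721, 0.0477]
eef_rot: [3.142, 0.002, 1.635]
ft_force: [-1.0, 0.1, 6.2]
grip_width: 0.436
grip_force: 52.1
```

Request:
jog_arm:
  rows:
    - [[0,0,0],[0,0,0],0.6]
    - [[0,0,0],[0,0,0],0.8]
    - [[0,0,-15],[0,0,0],0.8]
    - [[0,0,-30],[0,0,0],0.8]
    - [[0,0,-35],[0,0,0],0.8]
    - [[0,0,-35],[0,0,0],0.8]
    - [[0,0,-35],[0,0,0],0.8]
    - [[0,0,-35],[0,0,0],0.8]

```text
clock: 33.77
tool_pos: [0.6025, -0.2713, 0.2329]
eef_rot: [-3.14, 0.0, 1.635]
ft_force: [0.1, -0.3, 0.1]
grip_width: 0.797
grip_force: 0.0
```

Request:
jog_arm:
  rows:
    - [[-27,-27,0],[0,0,0],0.8]
    - [[-27,-27,0],[0,0,0],0.8]
    - [[-27,-27,0],[0,0,0],0.8]
    - [[-27,-27,0],[0,0,0],0.8]
    - [[-27,-27,0],[0,0,0],0.8]
    - [[-27,-27,0],[0,0,0],0.8]
    - [[-27,-27,0],[0,0,0],0.8]
    - [[-27,-27,0],[0,0,0],0.8]

```text
clock: 34.43
tool_pos: [0.3997, -0.502, 0.2317]
eef_rot: [-3.14, 0.0, 1.635]
ft_force: [-0.1, -0.3, 0.6]
grip_width: 0.799
grip_force: 0.0
```

Request:
jog_arm:
  rows:
    - [[-27,-27,0],[0,0,0],0.8]
    - [[-27,-27,0],[0,0,0],0.8]
    - [[-27,-27,0],[0,0,0],0.8]
    - [[-27,-27,0],[0,0,0],0.8]
    - [[0,0,0],[0,0,0],0.8]
    - [[0,0,0],[0,0,0],0.8]
    - [[0,0,0],[0,0,0],0.8]
    - [[0,0,0],[0,0,0],0.8]

```text
clock: 35.1
tool_pos: [0.301, -0.6145, 0.2317]
eef_rot: [-3.14, -0.001, 1.636]
ft_force: [-0.1, -0.1, -0.6]
grip_width: 0.804
grip_force: 0.0
```

```bash
python3 -c "
from d import *; from m import *
S=grab('scene','s9');T=grab('top','t9')
for k in ['ledge','red','green','blue','brush']:
  for n,im in(('scene',S),('top',T)):
    for c in blobs(im,k,60):
      r=rect(n,c,.04 if k=='ledge' else .073)
      if .5<r[0]/1000<.7 and -.35<r[1]/1000<.2:
        d=r[:2]/1000-L; print(k,n,r,'lat',1000*(d@[.998,.061]),'s',1000*(d@u))
cv2.imwrite('pics/z9.png',cv2.convertScaleAbs(np.vstack([cv2.resize(T[140:240,165:465],(780,260),interpolation=3),cv2.resize(S[170:320,215:515],(780,390)[:1]+(330,),interpolation=3)]),alpha=1.4))"
```

```text
ledge scene [585.5591 -32.0821 418.575   56.7979 -87.0244] lat -2.471642831420967 s 40.53868312377931
ledge top [592.7491 -73.2053 495.7644  56.4631 -86.8651] lat 2.1954616455078226 s -0.9409057739257733
red scene [586.8026  51.2112  71.7064  40.2805 -86.6331] lat 3.850228945159929 s 123.58951507110595
red top [584.6304  50.4196  67.3059  39.4925 -88.6492] lat 1.6341678833007036 s 122.93202110595705
green scene [597.2339 -74.0968  68.1255  37.3674 -86.9986] lat 6.6169131072997756 s -2.104190472412102
green top [588.6013 -76.7735  67.5033  38.4267 -85.1499] lat -2.161729531860374 s -4.24894346313476
blue scene [ 605.6817 -272.2469   64.0189   32.0089  -88.4691] lat 2.9606744140624515 s -200.3733381469726
blue top [ 602.4774 -272.7343   67.496    33.1337  -88.4754] lat -0.26699190673833095 s -200.66426405029299
brush scene [ 597.6868 -172.1445   66.7253   34.0839  -86.5906] lat 1.0880394805908074 s -99.98342350463867
```

View pics/z9.png

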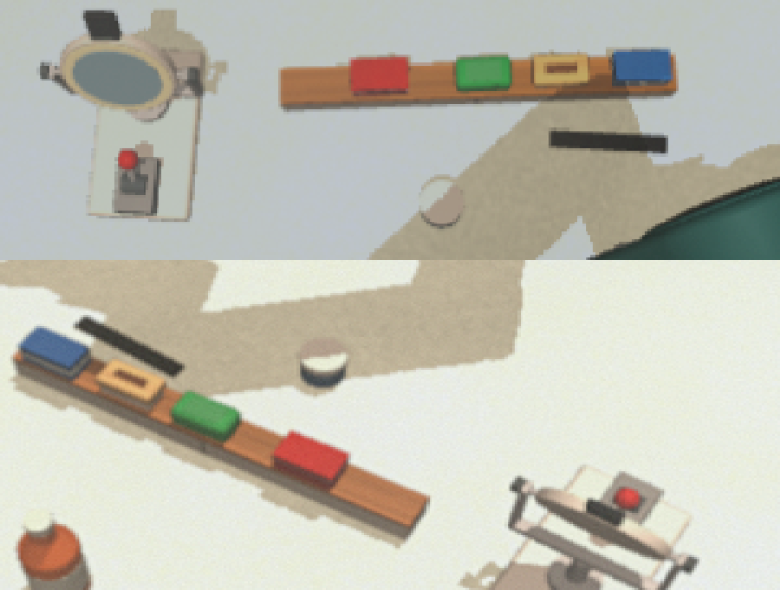

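All four items sit on the ledge and the jar and comb are undisturbed. The lever tip has moved toward the mirror. Last check: the mirror angles from the fork ends, top (183.5,167.3)/(239.2,171.5) and scene (478.5,309.5)/(415,271.8), plus the tab and the lever tip.

```bash
python3 -c "
from m import *
f=tri([[415,271.8],[478.5,309.5],[447.7,284.1],[456,278]],[[239.2,171.5],[183.5,167.3],[204.2,149.6],[214,201]]);print(f);d=f[1]-f[0];p=f[:2].mean(0)
print('yaw',np.arctan2(-d[0],d[1]),'tilt',np.arctan2(f[2,0]-p[0],f[2,2]-p[2]))
F=onz('top',[[165+90/2.6,140+215/2.6],[165+190/2.6,140+219/2.6],[165+203/2.6,140+90/2.6]],.018);print(F,'foot yaw',-np.arctan2(*(F[0]-F[1])[:2]), np.arctan2(*(F[2]-F[1])[1::-1]))"
```

```text
[[0.549  0.2612 0.1504 0.0003]
 [0.5581 0.4333 0.152  0.0002]
 [0.589  0.3476 0.2394 0.0011]
 [0.4682 0.35   0.0835 0.0009]]
yaw -0.0526913261358455 tilt 0.38235016064649163
[[0.4066 0.4099 0.018 ]
 [0.4051 0.2825 0.018 ]
 [0.571  0.2765 0.018 ]] foot yaw -0.01143585859723915 -0.03625395176665915
```

```bash
python3 -c "
from h import *
print(order.hand_in())"
```

```text
the job is handed in; nothing more can be done
None
```

I handed the job in with no verdict returned. By my last camera check the red tin, green soap, nail brush and blue carton lie in line and centred on the ledge, the mirror is within about 0.03 rad of square and leaned back about 0.36 rad, the lamp switch is at its on stop, and the jar and comb look undisturbed.

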